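Check the screen-frame corner with the square

ROBOT

A 6-joint arm with a two-finger parallel gripper is mounted at the origin on the work surface. World frame = base frame: x ahead of the robot, y to its left, z up, the work surface at z = 0. Lengths are in m, angles in degrees, forces in N, time in s.
With the tool pointing down it reaches from about 0.325 to 0.85 m from the base axis. Payload 15.5 kg.
Tool frame: the origin (TCP) lies midway between the tips of the shut fingers; the grasp point (between the pads) lies 19 mm behind it; z points along the fingers, y is the direction in which the jaws open and shut (so a half turn about z gives the same grasp; the last joint's range is limited). The gripper opens to 91 mm and grips with 3 to 60 N. Pads are 32 mm wide; open, the fingers measure 118 mm over their backs; the gripper's body (76 mm by 178 mm) begins 60 mm behind the grasp point.
Start: joints at [-82.42, 28.281, 77.091, -0, 74.628, -5.472], TCP at [0.141, -0.609, 0.214] pointing down, gripper open.
Joint ranges: [-166.48, 166.48], [-47.26, 123.95], [12.59, 153.08], [-70.14, 250.14], [6.76, 159.57], [-176.63, 176.63]. Speed limits (degrees/s): [108.29, 108.29, 147.25, 172.46, 172.46, 172.46].

INTERFACE

Orientations are given as a 3x3 rotation matrix whose columns are the frame's x, y, z axes.
In Python, from rig import arm gives the robot as it stands.
- The arm moves only by the tool arm_command, never from a script. Its argument "commands" is text: rows parted by semicolons, each of 7 numbers parted by spaces: the closure, from -1 (fully open) to 1 (shut), then the shift along the world's x, y, z in m, then the turn, a rotation vector about the world's x, y, z in degrees. In form: grip tx ty tz wx wy wz; .... A call has 1 to 20 rows; each row shifts and turns the pose as measured when the row begins; what a row does not reach is not made up. A row lasts 1/8 s, in which the tool goes at most 62.5 mm and 10.7 degrees, less where a joint would pass 70% of its speed; a pose out of reach is approached as far as the arm can. A call is refused whole if a number of a shift passes 0.0625 or a number of a turn 10.7, either way. A call with a gripper value outside its range is refused whole. The fingers move at their own pace and stop on an object; the grip force is fixed at half the most. Time passes only in rows, so rows that do not move let the fingers close. It gives the time, the measured TCP pose, the force and the opening at its end, in the units of the state.
- arm.sense(): the state, without advancing time (a new reading comes with each control period).
- arm.read_camera(name): name is "scene" or "top" or "wrist"; returns the picture (420x560x3 uint8, red, green, blue); there is no depth.
- arm.camera_info(name): a dict with "fx", "fy", "cx", "cy" (pixels), "k1" (the pictures are not rectified: a ray, as slopes to the right and down, at radius r is drawn at 1 + k1 r^2 times it, then the intrinsics apply), "view" (4x4, takes a point from world to camera coordinates); the wrist camera has in their place "hand_eye" (4x4, takes a point from camera to tool coordinates, whose origin is the TCP and whose axes are the flange's). Camera axes: x right, y down, z forward; pixel columns grow to the right and rows downward; lengths in m; the calibration is good to about 2 mm. A picture is of the moment at which its call begins: read the wrist's pose just before it. camera_info takes no time and is no camera call.
- arm.job_done(): hands the job in, once; it reports no verdict.
The state is a dict: "t": time; "joints": joint angles; "joint_velocities": joint speeds; "joint_torque": joint torques, N m; "eef_pos": TCP position; "orientation": TCP orientation; "ft_force": force on the tool from outside, world axes, zero at the start; "wrist_torque": the same for the moment, N m; "grip_width": finger opening in m.
Only numpy, scipy, OpenCV 4.12 (cv2) and the standard library are available. Lean on these libraries where they do the work, as an engineer would, in place of code of your own. Each camera call takes 0.05 s, during which the arm holds its last target.

TASK

Take the aluminium square by its upright grip, lay it flat on the ledge inside the corner of the half-built timber frame with its own corner pointing into the frame's, and press it against both rails at once so that both edges sit flush. Hold it pressed for a moment, then let go and leave it lying flush in the corner. Leave the yellow pad holder where it is.

Things in the scene. Friction and masses are not known exactly. Their poses are not given: they have to be found in the camera images.
- square_grip (a point): flat triangular aluminium square, 2 edge bars (130 x 18 x 18 mm tall) at a right angle, 0.35 kg, lying flat; upright black grip 46 mm (along x) by 24 mm (along y), from its 12 mm brace up to 85 mm. Point: grip's middle, 55 mm above the underside. x: level, to the outer corner 63.6 mm away; z up. The outer edges run back from that corner at 45 degrees either side of -x, 45 mm from the point
- frame_corner (a point): inside corner, at ledge level, of the fixed timber frame: two rails 44 mm wide, 26 mm tall at a right angle. x: level, out through the corner along its bisector; z up. The inner faces run from here at 45 degrees either side of -x. Pressed home, the square's x is along this x and its grip 63.6 mm from here at -x. A tin 36 mm tall stands 195-225 mm off at -x; clamps at the rails' ends rise to 40 mm
- rail_left: 220 mm timber rail on the +y side of the corner (runs towards -x+y of these axes); origin and axes are the same as frame_corner
- rail_far: 260 mm timber rail on the -y side of the corner (runs towards -x-y of these axes); origin and axes are the same as frame_corner
- pad_holder_grip (a point): bystander: the yellow plastic polishing pad holder, a 125 by 85 mm rectangular plate with a long bar handle on top, 75 mm tall; this point is the middle of the handle, 64 mm above its underside
Mind the look-alikes: they are no part of the job. There is more than one size of the part that bears square_grip; the job needs the smallest.

How it is judged (in metres and radians):
On the way:
1. the held square is pressed flat against both rails of the corner at once (contact force between square and rail_left above 0.8 N and contact force between square and rail_far above 0.8 N and contact force between the fingers and square above 1 N and angle between the x axis of square_grip and the x axis of frame_corner, either way round below 0.175 rad and x of square_grip in the frame of frame_corner between -0.076 and -0.052 m and z of square_grip in the frame of frame_corner below 0.072 m), for 0.3 s.
At the end, for the whole second after the job is handed in: the square lies flat (within 6 degrees, not more than 7 mm off the ledge) and at rest inside the frame corner, within 12 mm of fully home and within 10 degrees of flush (angle between the x axis of square_grip and the x axis of frame_corner, either way round below 0.175 rad and x of square_grip in the frame of frame_corner between -0.076 and -0.052 m and y of square_grip in the frame of frame_corner between -0.012 and 0.012 m and height (world z) of square_grip below 0.062 m and angle between square_grip's own z axis and vertical below 0.1 rad and linear speed of square below 0.02 m/s); the robot touches nothing.
It fails at once if the pad holder was moved more than 40 mm (distance of pad_holder_grip from where it was at the start of the episode above 0.04 m).
It also fails if it takes over 38 s, if anything falls off the work surface, if the arm or the gripper's body presses on something with over 40 N, if the wrist force passes 120 N, or if a joint passes its speed limit or range.

## Working session

There is one attempt and no reset: what is moved stays moved. The work goes in short steps, Python scripts to look and compute and a tool call to move; the robot and the scene stay as the last step left them, time stands still between calls to the robot, and variables do not carry over. Pictures are saved under pics/ and viewed, and the job is handed in when it is done.

Besides the shell and the picture viewer there is one more tool, called in YAML: its name, and indented under it one key for each argument. arm_command: Moves the arm, as the interface text tells. Its arguments: {"type":"object","properties":{"commands":{"type":"string"}},"required":["commands"]}

```bash
ls; mkdir -p pics
python3 - <<'E'
from rig import arm
import cv2
for n in ["scene","top"]:
    cv2.imwrite(f"pics/{n}0.png",arm.read_camera(n)[:,:,::-1])
for n in ["scene","top","wrist"]: print(n,arm.camera_info(n))
s=arm.sense();print(s['t'],s['eef_pos'],s['orientation'],s['grip_width'])
E
```

```text
pics
scene {'fx': 422.7132533363691, 'fy': 422.7132533363691, 'cx': 277.4843327487659, 'cy': 213.40203062849866, 'k1': -0.1036542722743121, 'view': array([[ 0.2023969 ,  0.97919255,  0.01474591, -0.02866235],
       [ 0.6342702 , -0.1195999 , -0.76380441, -0.23998399],
       [-0.74614798,  0.16394454, -0.6452793 ,  1.39892173],
       [ 0.        ,  0.        ,  0.        ,  1.        ]])}
top {'fx': 517.960798726122, 'fy': 517.960798726122, 'cx': 287.57330153530165, 'cy': 212.7642210148123, 'k1': -0.029528171395312608, 'view': array([[-2.99741817e-02, -9.99550219e-01,  9.53340935e-04,
        -6.47172674e-02],
       [-9.98156719e-01,  2.98820133e-02, -5.28226226e-02,
         4.66208527e-01],
       [ 5.27703763e-02, -2.53489855e-03, -9.98603456e-01,
         1.43191610e+00],
       [ 0.00000000e+00,  0.00000000e+00,  0.00000000e+00,
         1.00000000e+00]])}
wrist {'fx': 301.60464327957106, 'fy': 301.60464327957106, 'cx': 272.559727866673, 'cy': 206.18817232967038, 'k1': -0.028028310846793227, 'hand_eye': array([[ 8.27319481e-04, -9.71504958e-01, -2.37017787e-01,
         6.62841788e-02],
       [ 9.99999655e-01,  7.85329995e-04,  2.71571227e-04,
        -6.67472684e-04],
       [-7.76956159e-05, -2.37017930e-01,  9.71505273e-01,
        -1.70630888e-01],
       [ 0.00000000e+00,  0.00000000e+00,  0.00000000e+00,
         1.00000000e+00]])}
0.1 [ 0.14106842 -0.60852843  0.2133972 ] [[ 9.74171406e-01  2.25809730e-01 -1.96259432e-04]
 [ 2.25809810e-01 -9.74170821e-01  1.06795636e-03]
 [ 4.99647249e-05 -1.08468985e-03 -9.99999410e-01]] 0.0910343028834849
```

View pics/scene0.png

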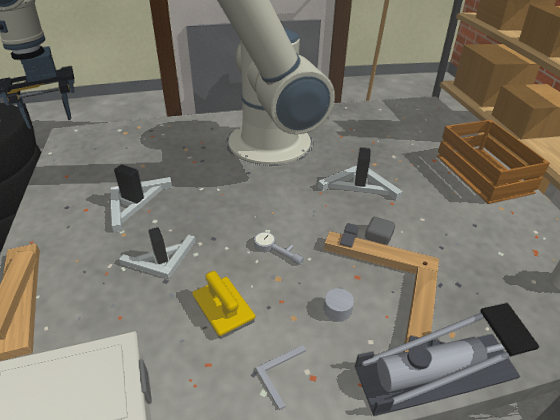

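View pics/top0.png

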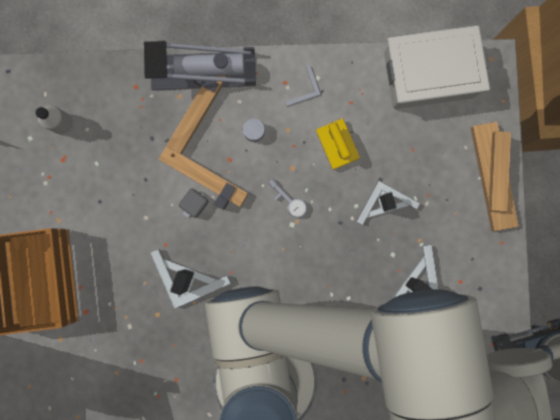

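```bash
cat > h.py <<'E'
import numpy as np, cv2
from rig import arm
def ray(name,uv,pose=None):
    c=arm.camera_info(name)
    K=np.array([[c['fx'],0,c['cx']],[0,c['fy'],c['cy']],[0,0,1]])
    uv=np.atleast_2d(np.array(uv,float))
    n=cv2.undistortPoints(uv[:,None],K,np.array([c['k1'],0,0,0.]))[:,0]
    d=np.c_[n,np.ones(len(n))]
    if name=='wrist':
        p,R=pose; T=np.eye(4);T[:3,:3]=R;T[:3,3]=p
        M=T@c['hand_eye']
    else: M=np.linalg.inv(c['view'])
    return M[:3,3],d@M[:3,:3].T
def plane(name,uv,z,pose=None):
    o,d=ray(name,uv,pose); return o+d*((z-o[2])/d[:,2])[:,None]
def proj(name,P,pose=None):
    c=arm.camera_info(name); P=np.atleast_2d(P)
    if name=='wrist':
        p,R=pose; T=np.eye(4);T[:3,:3]=R;T[:3,3]=p
        V=np.linalg.inv(T@c['hand_eye'])
    else: V=c['view']
    q=P@V[:3,:3].T+V[:3,3]; s=q[:,:2]/q[:,2:]; s=s*(1+c['k1']*(s**2).sum(1))[:,None]
    return s*[c['fx'],c['fy']]+[c['cx'],c['cy']]
E
python3 - <<'E'
import cv2
a=cv2.imread('pics/top0.png'); b=cv2.imread('pics/scene0.png')
def cr(im,x0,y0,x1,y1,s,n): cv2.imwrite(n,cv2.resize(im[y0:y1,x0:x1],None,fx=s,fy=s,interpolation=cv2.INTER_CUBIC))
cr(a,340,160,460,310,4,'pics/c1.png')
cr(a,140,70,270,220,4,'pics/c2.png')
cr(b,90,140,250,290,5,'pics/c3.png')
E
```

```text
(no output)
```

View pics/c1.png

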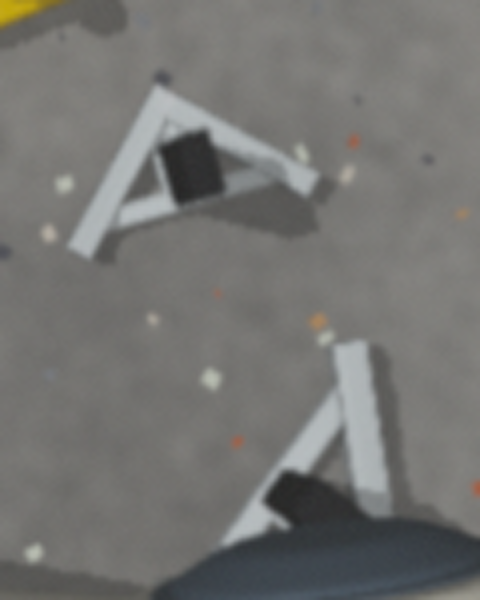

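View pics/c2.png

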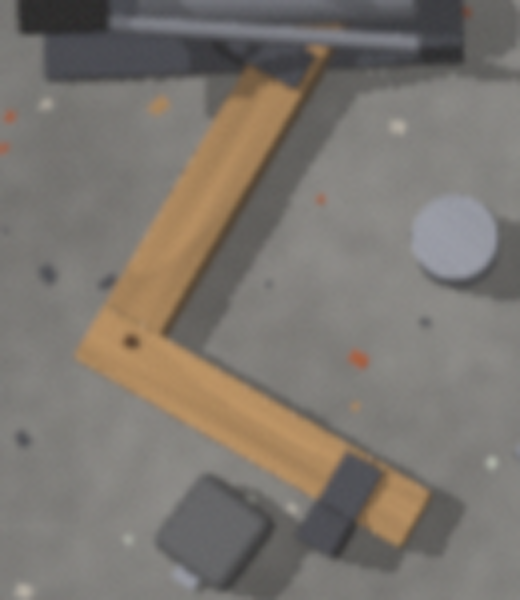

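View pics/c3.png

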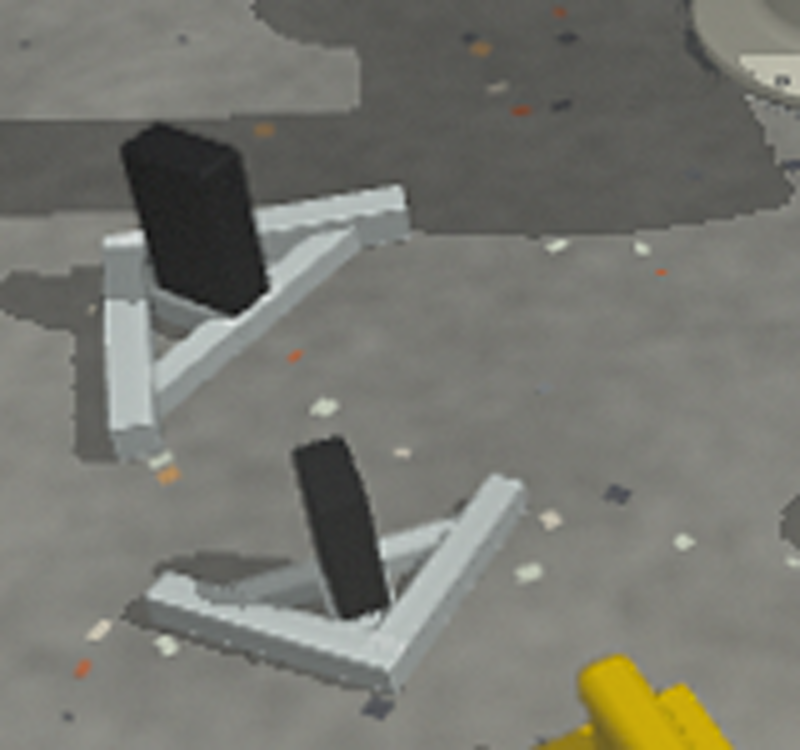

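Run:
```python
from h import *
L=lambda a,b:round(float(np.linalg.norm(a-b)),4)
A=plane('top',[(340+160/4,160+86/4),(340+70/4,160+243/4),(340+319/4,160+176/4)],.018);print(A,L(A[0],A[1]),L(A[0],A[2]))
A=plane('scene',[(90+390/5,140+662/5),(90+148/5,140+592/5),(90+523/5,140+484/5)],.018);print('A scene',A,L(A[0],A[1]),L(A[0],A[2]))
B=plane('top',[(178,306),(152,253),(229,281)],.018);print('B',B,L(B[0],B[1]),L(B[0],B[2]))
C=plane('scene',[(90+105/5,140+240/5),(90+112/5,140+433/5),(90+402/5,140+187/5)],.018);print('C',C,L(C[0],C[1]),L(C[0],C[2]))
# frame top z=.026
x=lambda u,v:(140+u/4,70+v/4)
F=plane('top',[x(162,333),x(330,45),x(430,490),x(75,355),x(106,303)],.026);print('F',F)
# rail inner edge directions
for i in(1,2):
    d=F[i]-F[0];print(np.degrees(np.arctan2(d[1],d[0])),np.linalg.norm(d))
```

```text
[[ 0.54334955 -0.3389881   0.018     ]
 [ 0.43575376 -0.27207484  0.018     ]
 [ 0.4771839  -0.44745286  0.018     ]] 0.1267 0.1271
A scene [[ 0.54359998 -0.3309393   0.018     ]
 [ 0.48006351 -0.44117268  0.018     ]
 [ 0.43892956 -0.26609498  0.018     ]] 0.1272 0.1231
B [[0.21551152 0.23103308 0.018     ]
 [0.36338706 0.30028455 0.018     ]
 [0.28006546 0.08862982 0.018     ]] 0.1633 0.1564
C [[ 0.19637158 -0.48665148  0.018     ]
 [ 0.36387604 -0.4675875   0.018     ]
 [ 0.17676774 -0.32106283  0.018     ]] 0.1686 0.1667
F [[0.63803986 0.2142606  0.026     ]
 [0.8381856  0.09282242 0.026     ]
 [0.52280653 0.03057862 0.026     ]
 [0.62451374 0.27518612 0.026     ]
 [0.66033588 0.252979   0.026     ]]
-31.247229024102293 0.23410584812484628
-122.1022014416756 0.2168358579209762
```

arm_command:
  commands: "-1 0.05 0.04 0 0 0 0; -1 0.05 0.04 0 0 0 0; -1 0.05 0.04 0 0 0 0; -1 0.05 0.04 0 0 0 0; -1 0.05 0.04 0 0 0 0; -1 0.05 0.03 0 0 0 0; -1 0.03 0.02 0 0 0 0; -1 0 0 0 0 0 0"

```text
t: 1.1
eef_pos: [0.47, -0.3561, 0.2112]
orientation: [[0.975, 0.224, -0.002], [0.224, -0.975, 0.003], [-0.001, -0.003, -1.0]]
ft_force: [0.1, -0.8, -0.0]
grip_width: 0.0909
```

Run:
```python
from h import *
s=arm.sense();print(s['t'],s['eef_pos'],s['orientation'],s['joints'],s['joint_velocities'])
cv2.imwrite('pics/w1.png',arm.read_camera('wrist')[:,:,::-1])
cv2.imwrite('pics/t1.png',arm.read_camera('top')[:,:,::-1])
np.savez('w1.npz',p=s['eef_pos'],R=s['orientation'])
```

```text
1.1 [ 0.46998694 -0.35605638  0.21120455] [[ 9.74652853e-01  2.23717377e-01 -1.53367618e-03]
 [ 2.23721251e-01 -9.74648032e-01  3.16476041e-03]
 [-7.86782570e-04 -3.42765872e-03 -9.99993816e-01]] [-4.29922213e+01  2.56576218e+01  8.23030438e+01  7.63546962e-02
  7.22272712e+01  3.40567315e+01] [-0.95693639 -0.11269248  0.69510974 -0.64203794 -0.02288045 -0.63582273]
```

View pics/w1.png

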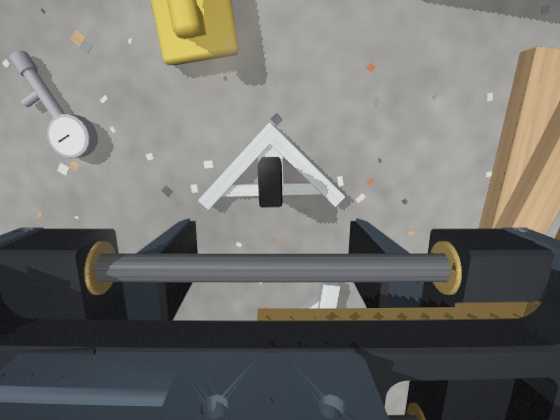

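Run:
```python
import cv2
a=cv2.imread('pics/w1.png')
cv2.imwrite('pics/w1z.png',cv2.resize(a[110:220,190:355],None,fx=4.8,fy=4.8,interpolation=cv2.INTER_CUBIC))
```

```text
(no output)
```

View pics/w1z.png

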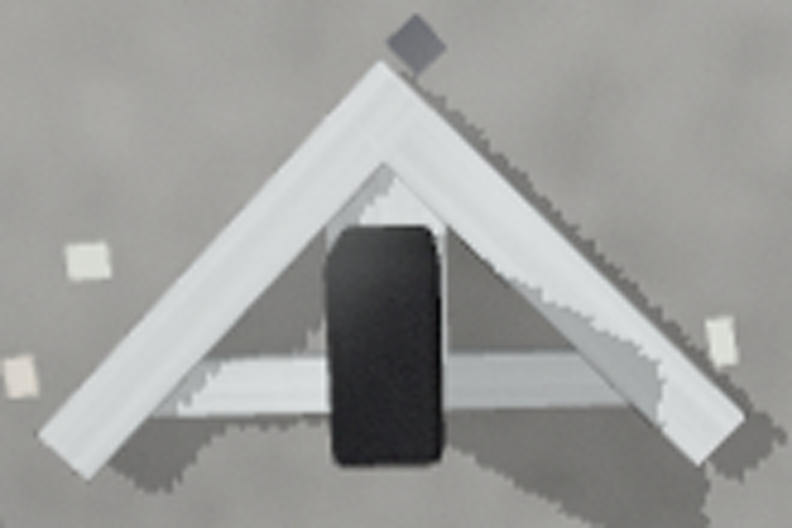

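```bash
cat > meas.py <<'E'
from h import *
w=np.load('w1.npz');P=(w['p'],w['R'])
x=lambda u,v:(190+(u+.5)/4.8-.5,110+(v+.5)/4.8-.5)
A=plane('wrist',[x(380,59),x(38,435),x(746,418)],.018,P)
print(A,np.linalg.norm(A[1]-A[0]),np.linalg.norm(A[2]-A[0]))
e=[(q-A[0])/np.linalg.norm(q-A[0]) for q in A[1:]];print('ang',np.degrees(np.arccos(e[0]@e[1])))
b=-(e[0]+e[1]);b/=np.linalg.norm(b);print('x dir',np.degrees(np.arctan2(b[1],b[0])))
print('grip',A[0]-.0636*b)
G=plane('wrist',[x(332,227),x(441,227),x(332,465),x(441,465)],.085,P);print(G,G.mean(0))
E
python3 meas.py
python3 - <<'E'
from h import *
print('pad',plane('top',[(340,145)],.07))
E
```

```text
[[ 0.54514586 -0.332932    0.018     ]
 [ 0.43410328 -0.26763445  0.018     ]
 [ 0.47953715 -0.44428448  0.018     ]] 0.12881857494951104 0.12924349090243456
ang 89.95072553502332
x dir 14.518109140944809
grip [ 0.48357671 -0.34887562  0.018     ]
[[ 0.50886609 -0.33225367  0.085     ]
 [ 0.51384082 -0.35382595  0.085     ]
 [ 0.46023431 -0.34291374  0.085     ]
 [ 0.46541984 -0.36533501  0.085     ]] [ 0.48709027 -0.34858209  0.085     ]
pad [[ 0.63978592 -0.22537818  0.07      ]]
```

arm_command:
  commands: "-1 0.014 0.007 -0.01 0 0 1.6; -1 0 0 -0.04 0 0 0; -1 0 0 -0.04 0 0 0; -1 0 0 0 0 0 0"

```text
t: 1.7
eef_pos: [0.4814, -0.352, 0.118]
orientation: [[0.969, 0.249, -0.002], [0.249, -0.969, 0.003], [-0.001, -0.003, -1.0]]
ft_force: [-0.8, -0.1, 0.3]
grip_width: 0.0913
```

arm_command:
  commands: "-1 0.003 0.003 -0.035 0 0 0; -1 0 0 -0.035 0 0 0; -1 0 0 -0.012 0 0 0; 1 0 0 0 0 0 0; 1 0 0 0 0 0 0; 1 0 0 0 0 0 0; 1 0 0 0 0 0 0"

```text
t: 2.58
eef_pos: [0.4882, -0.3536, 0.0427]
orientation: [[0.969, 0.248, 0.007], [0.248, -0.969, -0.005], [0.005, 0.006, -1.0]]
ft_force: [0.0, 0.7, -0.1]
grip_width: 0.0539
```

arm_command:
  commands: "1 0 0 0 0 0 0; 1 0 0 0 0 0 0; 1 0 0 0 0 0 0; 1 0 0 0 0 0 0"

```text
t: 3.08
eef_pos: [0.4881, -0.3532, 0.0433]
orientation: [[0.969, 0.248, 0.007], [0.248, -0.969, -0.004], [0.005, 0.006, -1.0]]
ft_force: [0.8, -0.3, 4.6]
grip_width: 0.0238
```

Run:
```python
from h import *
cv2.imwrite('pics/s2.png',cv2.resize(arm.read_camera('scene')[100:320,60:340,::-1],None,fx=2.8,fy=2.7))
```

```text
(no output)
```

View pics/s2.png

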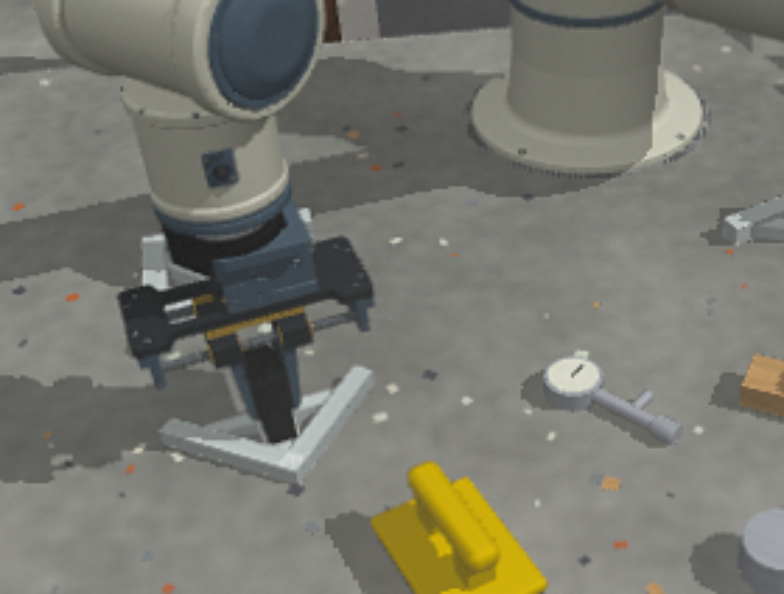

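arm_command:
  commands: "1 0 0 0.04 0 0 0; 1 0 0 0.05 0 0 0; 1 0 0 0.05 0 0 0; 1 0 0 0.01 0 0 0"

```text
t: 3.62
eef_pos: [0.4866, -0.3525, 0.1949]
orientation: [[0.969, 0.248, 0.003], [0.248, -0.969, -0.002], [0.002, 0.003, -1.0]]
ft_force: [0.0, -1.0, -4.2]
grip_width: 0.0239
```

arm_command:
  commands: "1 0.02 0.05 0 0 0 9.8; 1 0.02 0.05 0 0 0 9.8; 1 0.02 0.05 0 0 0 9.8; 1 0.02 0.05 0 0 0 9.8; 1 0.02 0.05 0 0 0 9.8; 1 0.02 0.05 0 0 0 9.8; 1 0.02 0.05 0 0 0 9.8; 1 0.02 0.05 0 0 0 9.8; 1 0.02 0.05 0 0 0 9.8; 1 0 0 0 0 0 0"

```text
t: 4.88
eef_pos: [0.6651, 0.1119, 0.1805]
orientation: [[-0.265, 0.964, -0.011], [0.964, 0.265, -0.003], [0.001, -0.012, -1.0]]
ft_force: [-0.2, -0.5, -4.0]
grip_width: 0.0239
```

Run:
```python
from h import *
s=arm.sense();print(s['t'],s['eef_pos'],s['orientation'],s['grip_width'])
cv2.imwrite('pics/w2.png',arm.read_camera('wrist')[:,:,::-1])
cv2.imwrite('pics/t2.png',arm.read_camera('top')[:,:,::-1])
np.savez('w2.npz',p=s['eef_pos'],R=s['orientation'])
```

```text
4.875 [0.66506084 0.11188952 0.18046814] [[-2.64766707e-01  9.64245667e-01 -1.13527266e-02]
 [ 9.64312358e-01  2.64754634e-01 -2.58072326e-03]
 [ 5.17235768e-04 -1.16308642e-02 -9.99932225e-01]] 0.0238965850527602
```

View pics/w2.png

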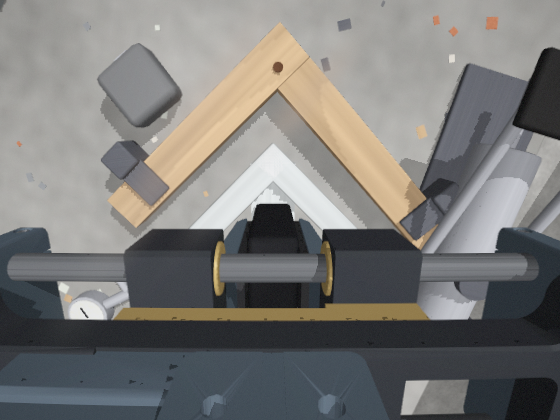

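Run:
```python
import cv2
a=cv2.imread('pics/w2.png')
cv2.imwrite('pics/w2z.png',cv2.resize(a[70:250,130:430],None,fx=2.6,fy=2.6,interpolation=cv2.INTER_CUBIC))
```

```text
(no output)
```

View pics/w2z.png

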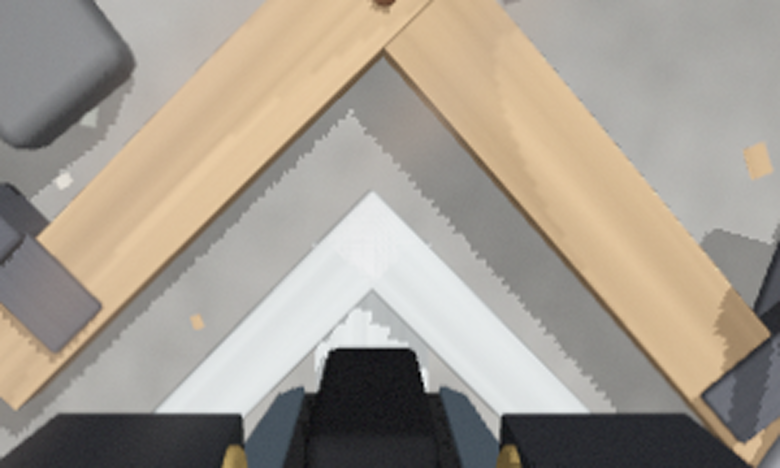

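```bash
cat > m2.py <<'E'
from h import *
w=np.load('w2.npz');P=(w['p'],w['R'])
im=cv2.imread('pics/w2.png'); hsv=cv2.cvtColor(im,cv2.COLOR_BGR2HSV)
m=cv2.inRange(hsv,(8,70,60),(22,255,255))
# wood bottom boundary per row between: left rail's lowest pixel per column; right rail likewise
def edge(cols):
    pts=[]
    for c in cols:
        r=np.where(m[80:235,c]>0)[0]
        if len(r): pts.append((c,80+r.max()+.5))
    return np.array(pts,float)
out=[]
for nm,cols in(('left',range(190,268)),('right',range(288,380))):
    e=edge(cols)
    for zz in (.026,):
        Q=plane('wrist',e,zz,P)[:,:2].astype(np.float32)
        vx,vy,x0,y0=cv2.fitLine(Q,cv2.DIST_HUBER,0,.001,.001).ravel()
        res=(Q-[x0,y0])@[-vy,vx]
        print(nm,len(Q),np.degrees(np.arctan2(vy,vx)),'rms',res.std(),e[0],e[-1]); out.append((np.array([x0,y0]),np.array([vx,vy])))
(a,d),(b,f)=out
t=np.linalg.solve(np.c_[d,-f],b-a);C=a+t[0]*d;print('corner(masks)',C)
z=lambda u,v:(130+(u+.5)/2.6-.5,70+(v+.5)/2.6-.5)
F=plane('wrist',[z(384,50),z(102,322),z(690,385)],.026,P);print('eye',F)
for i in(1,2):
    d=F[i]-F[0];print(np.degrees(np.arctan2(d[1],d[0])))
zt=P[0][2]-.0433+.018
S=plane('wrist',[z(372,190),z(155,412),z(590,412)],zt,P);print('sq',S)
e=[(q-S[0])/np.linalg.norm(q-S[0]) for q in S[1:]]
for q in e:print(np.degrees(np.arctan2(q[1],q[0])))
b=-(e[0]+e[1]);b/=np.linalg.norm(b);print('sq xdir',np.degrees(np.arctan2(b[1],b[0])))
E
python3 m2.py
```

```text
left 78 58.57193 rms 0.0057968167 [190.  175.5] [267.  100.5]
right 92 -31.77275 rms 0.00040568758 [288.  103.5] [379.  207.5]
corner(masks) [0.63831353 0.21767594]
eye [[0.63874214 0.21928924 0.026     ]
 [0.55232399 0.08272204 0.026     ]
 [0.8024141  0.12351683 0.026     ]]
-122.32515673737736
-30.333976537789056
sq [[0.64870534 0.17049372 0.15516814]
 [0.60880995 0.10015746 0.15516814]
 [0.71880308 0.13087655 0.15516814]]
-119.56231709111512
-29.473851860834035
sq xdir 105.48191552402544
```

arm_command:
  commands: "1 -0.010 0.036 0 0 -1 -2; 1 0 0 -0.04 0 0 0; 1 0 0 -0.04 0 0 0; 1 0 0 0 0 0 0; 1 0 0 0 0 0 0"

```text
t: 5.6
eef_pos: [0.6528, 0.1394, 0.0983]
orientation: [[-0.213, 0.977, 0.004], [0.977, 0.213, -0.005], [-0.006, 0.003, -1.0]]
ft_force: [-0.2, 0.2, -3.0]
grip_width: 0.024
```

Run:
```python
from h import *
s=arm.sense();print(s['t'],s['eef_pos'],s['orientation'],s['grip_width'],s['ft_force'])
a=arm.read_camera('wrist')[:,:,::-1];cv2.imwrite('pics/w3.png',a)
cv2.imwrite('pics/w3z.png',cv2.resize(a[40:240,130:430],None,fx=2.6,fy=2.6,interpolation=cv2.INTER_CUBIC))
np.savez('w3.npz',p=s['eef_pos'],R=s['orientation'])
```

```text
5.6 [0.65283674 0.13936936 0.09830412] [[-0.21338702  0.97696019  0.00384308]
 [ 0.97695152  0.21340449 -0.00492373]
 [-0.00563041  0.00270384 -0.99998049]] 0.023973113497410495 [-0.20073918  0.22984985 -3.00072028]
```

View pics/w3z.png

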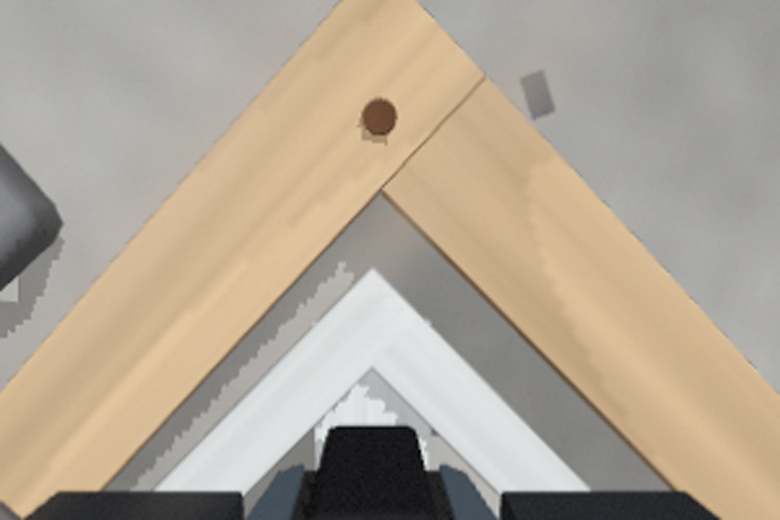

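Run:
```python
from h import *
w=np.load('w3.npz');P=(w['p'],w['R'])
z=lambda u,v:(130+(u+.5)/2.6-.5,40+(v+.5)/2.6-.5)
zt=P[0][2]-.0433+.018
def rep(n,pts,h):
    F=plane('wrist',[z(*p) for p in pts],h,P)
    a=[np.degrees(np.arctan2(*(F[i]-F[0])[1::-1])) for i in(1,2)]
    print(n,F[0],a,sum(a)/2+180)
    return F[0],np.radians(sum(a)/2+180)
c,_=rep('frame',[(380,188),(105,490),(672,487)],.026)
s,_=rep('sq',[(372,268),(157,490),(590,490)],zt)
t=np.radians(103.2);x=np.array([np.cos(t),np.sin(t)]);y=np.array([-x[1],x[0]])
d=(s-c)[:2];print('sq corner in frame',d@x,d@y)
```

```text
frame [0.6378472  0.22024184 0.026     ] [np.float64(-121.1708699075348), np.float64(-31.898809127166317)] 103.46516048264945
sq [0.639957   0.19868541 0.07300412] [np.float64(-122.33363864071124), np.float64(-32.5263105251622)] 102.57002541706328
sq corner in frame -0.02146865829827019 0.00286837270319
```

arm_command:
  commands: "1 0.003 0.001 -0.03 0 0 0.9; 1 0 0 -0.018 0 0 0; 1 0 0 0 0 0 0; 1 0 0 0 0 0 0"

```text
t: 6.15
eef_pos: [0.6589, 0.1398, 0.0546]
orientation: [[-0.227, 0.974, 0.011], [0.974, 0.227, -0.004], [-0.007, 0.01, -1.0]]
ft_force: [0.0, 0.1, -3.0]
grip_width: 0.0239
```

arm_command:
  commands: "1 -0.002 -0.001 -0.009 0 0.3 0; 1 0 0 0 0 0 0; 1 0 0 0 0 0 0"

```text
t: 6.52
eef_pos: [0.6575, 0.1388, 0.0467]
orientation: [[-0.227, 0.974, 0.008], [0.974, 0.227, -0.004], [-0.005, 0.007, -1.0]]
ft_force: [1.1, 0.1, -3.1]
grip_width: 0.0238
```

Run:
```python
from h import *
s=arm.sense();print(s['t'],s['eef_pos'],s['orientation'],s['grip_width'],s['ft_force'])
a=arm.read_camera('wrist')[:,:,::-1];cv2.imwrite('pics/w4.png',a)
cv2.imwrite('pics/w4z.png',cv2.resize(a[40:240,130:430],None,fx=2.6,fy=2.6,interpolation=cv2.INTER_CUBIC))
```

```text
6.525 [0.65746255 0.13880642 0.04667188] [[-0.22667809  0.97393903  0.00773377]
 [ 0.97395433  0.22671202 -0.00382517]
 [-0.00547882  0.00666526 -0.99996278]] 0.02384840052894672 [ 1.07294335  0.13903615 -3.11750256]
```

View pics/w4z.png

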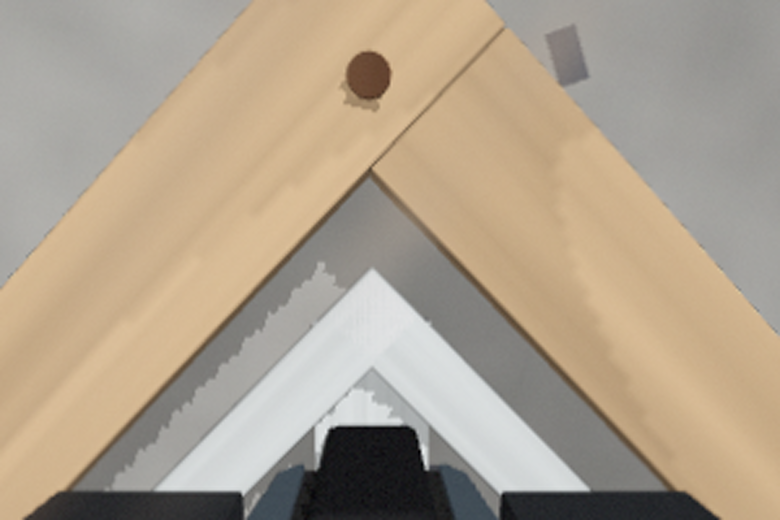

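arm_command:
  commands: "1 -0.002 0.009 -0.001 0 0 0; 1 -0.002 0.008 -0.001 0 0 0; 1 0 0 0 0 0 0; 1 0 0 0 0 0 0"

```text
t: 7.08
eef_pos: [0.653, 0.1576, 0.0447]
orientation: [[-0.227, 0.974, 0.008], [0.974, 0.227, -0.004], [-0.005, 0.007, -1.0]]
ft_force: [0.1, -0.0, -4.2]
grip_width: 0.0239
```

arm_command:
  commands: "1 -0.0005 0.002 0 0 0 0; 1 0 0 0 0 0 0; 1 -0.0005 0.002 0 0 0 0; 1 0 0 0 0 0 0"

```text
t: 7.58
eef_pos: [0.6519, 0.1603, 0.0446]
orientation: [[-0.227, 0.974, 0.007], [0.974, 0.227, -0.006], [-0.007, 0.006, -1.0]]
ft_force: [0.4, -1.1, -3.8]
grip_width: 0.0238
```

arm_command:
  commands: "1 -0.0005 0.002 -0.001 0 0 0; 1 -0.0005 0.002 0 0 0 0; 1 0 0 0 0 0 0"

```text
t: 7.95
eef_pos: [0.6518, 0.1605, 0.0444]
orientation: [[-0.227, 0.974, 0.009], [0.974, 0.227, -0.011], [-0.013, 0.006, -1.0]]
ft_force: [-0.7, -0.1, -3.9]
grip_width: 0.0239
```

Run:
```python
from h import *
s=arm.sense();print(s['t'],s['eef_pos'],s['orientation'],s['grip_width'],s['ft_force'])
a=arm.read_camera('wrist')[:,:,::-1];cv2.imwrite('pics/w5.png',a)
cv2.imwrite('pics/w5z.png',cv2.resize(a[40:240,130:430],None,fx=2.6,fy=2.6,interpolation=cv2.INTER_CUBIC))
```

```text
7.95 [0.65180556 0.16047341 0.04437623] [[-0.22711852  0.97382865  0.00865695]
 [ 0.97378576  0.22720548 -0.01090705]
 [-0.01258851  0.00595282 -0.99990304]] 0.023918745155271787 [-0.68491021 -0.06037777 -3.94800319]
```

View pics/w5z.png

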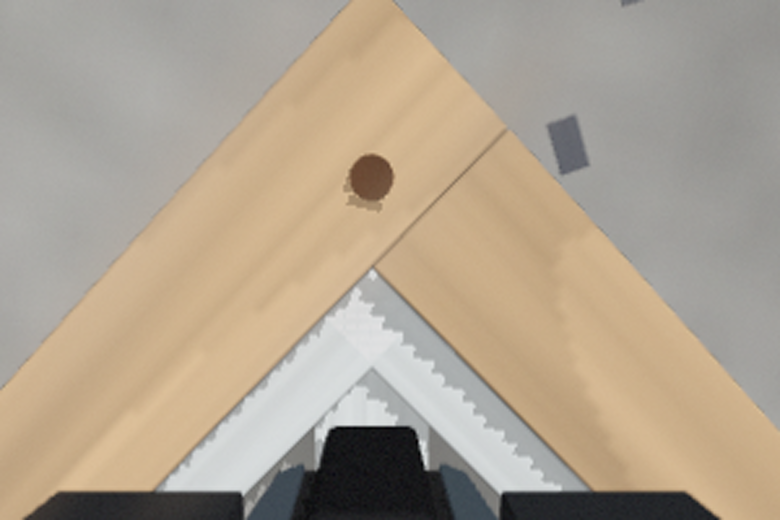

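arm_command:
  commands: "1 -0.001 0.004 -0.002 0 0 0; 1 -0.001 0.004 0 0 0 0; 1 -0.001 0.004 0 0 0 0"

```text
t: 8.38
eef_pos: [0.6512, 0.1631, 0.0446]
orientation: [[-0.227, 0.974, 0.012], [0.973, 0.227, -0.024], [-0.026, 0.007, -1.0]]
ft_force: [6.4, -38.1, -4.3]
grip_width: 0.0241
```

arm_command:
  commands: "1 -0.0005 0.0025 0 0.3 0 0; 1 -0.0005 0.0025 0 0.3 0 0; 1 -0.0005 0.0025 0 0.3 0 0; 1 -0.0005 0.0025 0 0.3 0 0"

```text
t: 8.88
eef_pos: [0.6513, 0.1634, 0.0447]
orientation: [[-0.227, 0.974, 0.014], [0.974, 0.227, -0.016], [-0.018, 0.01, -1.0]]
ft_force: [3.8, -22.0, -1.0]
grip_width: 0.0239
```

arm_command:
  commands: "1 -0.0005 0.0025 0 0.3 0.2 0; 1 -0.0005 0.0025 0 0.3 0.2 0; 1 -0.0005 0.0025 0 0.3 0.2 0; 1 -0.0005 0.0025 -0.001 0.2 0.2 0; 1 -0.0005 0.002 -0.001 0.2 0 0; 1 0 0.001 -0.001 0 0 0; 1 0 0 -0.001 0 0 0"

```text
t: 9.75
eef_pos: [0.6513, 0.1636, 0.0446]
orientation: [[-0.227, 0.974, 0.004], [0.974, 0.227, -0.009], [-0.009, 0.001, -1.0]]
ft_force: [-4.8, -1.4, 8.5]
grip_width: 0.0238
```

arm_command:
  commands: "0.2 0 0 0 0 0 0; -0.2 0 0 0 0 0 0; -0.6 0 0 0 0 0 0; -0.6 0 0 0 0 0 0; -0.6 0 0 0 0 0 0; -0.6 0 0 0 0 0 0; -0.6 0 0 0 0 0 0"

```text
t: 10.62
eef_pos: [0.652, 0.1648, 0.0451]
orientation: [[-0.227, 0.974, 0.005], [0.974, 0.227, -0.007], [-0.008, 0.003, -1.0]]
ft_force: [-0.3, -0.2, 1.1]
grip_width: 0.0724
```

arm_command:
  commands: "-0.6 0 0 0.03 0 0 0; -0.6 0 0 0.05 0 0 0; -0.6 0 0 0.06 0 0 0; -0.6 0 0 0.05 0 0 0; -0.6 0 0 0 0 0 0; -0.6 0 0 0 0 0 0"

```text
t: 11.38
eef_pos: [0.6502, 0.1644, 0.2399]
orientation: [[-0.227, 0.974, 0.003], [0.974, 0.227, -0.008], [-0.008, 0.001, -1.0]]
ft_force: [-0.6, 0.1, -0.2]
grip_width: 0.0729
```

Run:
```python
from h import *
s=arm.sense();print(s['t'],s['eef_pos'],s['orientation'],s['grip_width'],s['ft_force'])
a=arm.read_camera('wrist')[:,:,::-1]
cv2.imwrite('pics/w6z.png',cv2.resize(a[40:240,130:430],None,fx=2.6,fy=2.6,interpolation=cv2.INTER_CUBIC))
cv2.imwrite('pics/s6.png',arm.read_camera('scene')[:,:,::-1])
np.savez('w6.npz',p=s['eef_pos'],R=s['orientation'])
```

```text
11.375 [0.6501958  0.16439454 0.23989784] [[-0.22664605  0.97397201  0.00317758]
 [ 0.97394236  0.22666433 -0.00771707]
 [-0.00823645  0.00134573 -0.99996517]] 0.07291231946638373 [-0.64742334  0.14641515 -0.18227665]
```

View pics/w6z.png

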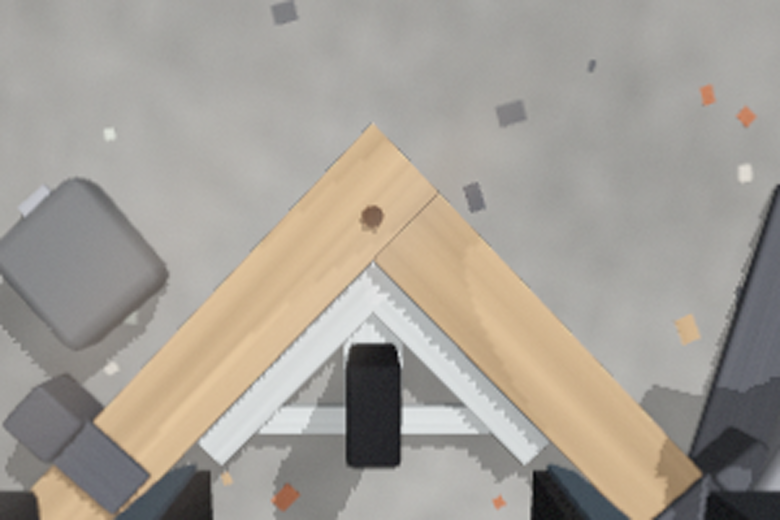

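View pics/s6.png

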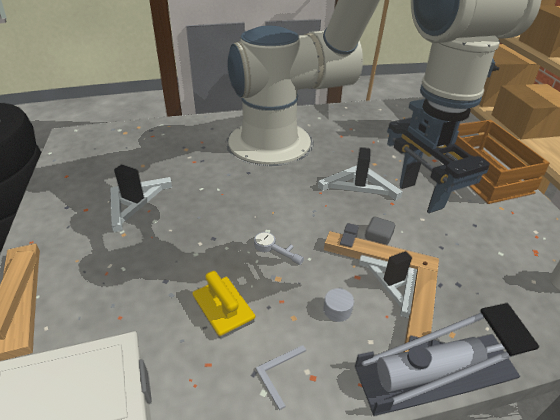

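Run:
```python
from h import *
w=np.load('w6.npz');P=(w['p'],w['R'])
z=lambda u,v:(130+(u+.5)/2.6-.5,40+(v+.5)/2.6-.5)
S=plane('wrist',[z(374,264),z(220,466),z(528,466)],.018,P);print(S[0],plane('wrist',[z(374,262)],.026,P))
d=[np.degrees(np.arctan2(*(plane('wrist',[q],.018,P)-S[0])[0,1::-1])) for q in (z(198,443),z(550,445))];print(d,sum(d)/2+180)
print(arm.job_done())
```

```text
[0.63934546 0.21787942 0.018     ] [[0.63902558 0.21906466 0.026     ]]
[np.float64(-121.98191835985915), np.float64(-31.996058276954717)] 103.01101168159306
the job is handed in; nothing more can be done
None
```

I laid the smallest square (edges measured about 129 mm) flat in the frame corner, pressed it against both rails, let go and handed the job in at about 11.5 s. No verdict was reported.

- **Press:** I pushed along the corner's bisector. The wrist read 38 N and then 22 N over about 1 s, in line with the bisector to within 2–3 N. From that I take both rails to have been loaded about equally; the contact force on each rail could not be read directly.
- **Final position:** In the last wrist picture the square's outer corner is about 1 mm from the frame's inside corner. Its x axis is at 103.0°, against 103.2–103.5° measured for the frame, and both edges look flush.
- **Flatness:** I judged this only by eye, plus an 8.5 N upward force on the tool as the square was set down. I took no separate tilt measurement.
- **Clear of the scene:** The open gripper stands above the part, touching nothing. The pad holder looks unmoved in the scene picture.
- **Disagreement:** The first top and scene views disagreed by 6–8 mm in y on where the square lay, so I used the closer wrist views for the grasp and placing.

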